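# Top the glass pile and hold the mirror on its stud

### The arm

A 6-joint arm with a two-finger parallel gripper is mounted at the origin on the work surface. World frame = base frame: x ahead of the robot, y to its left, z up, the work surface at z = 0. Lengths are in m, angles in rad, forces in N, time in s.
With the tool pointing down it reaches from about 0.3 to 0.875 m from the base axis. Payload 6.4 kg.
Tool frame: the origin (TCP) lies midway between the tips of the shut fingers; the grasp point (between the pads) lies 19 mm behind it; z points along the fingers, y is the line along which they close (so a half turn about z gives the same grasp; the last joint's range is limited). The gripper opens to 85 mm and grips with 20 to 120 N. Pads are 22 mm wide; open, the fingers measure 114 mm over their backs; the gripper's body (76 mm by 85 mm) begins 54 mm behind the grasp point. The pads swing forward as they close: fully open they stand 13 mm farther back than shut.
Start: joints at [-1.533, 0.181, 1.607, -0, 1.354, -0.206], TCP at [0.139, -0.558, 0.231] pointing down, gripper open.
Joint ranges: [-2.99, 2.99], [-0.89, 2.07], [0.3, 2.58], [-1.14, 4.28], [0, 2.63], [-3.12, 3.12]. Speed limits (rad/s): [2.57, 2.57, 3.01, 3.14, 3.14, 3.14].

### API

Orientations are given as a unit quaternion [w, x, y, z].
In Python, from bench import sensors, vision, ctrl gives the robot as it stands.
- The arm moves only by the tool carry_out, never from a script. Its argument "deltas" is text: rows parted by semicolons, each of 7 numbers parted by spaces: the shift along the tool's x, y, z in mm, then the turn, a rotation vector about the tool's x, y, z in rad, then the closure, from 0 (fully open) to 1 (shut). In form: tx ty tz ax ay az claw; .... A call has 1 to 12 rows; each row is the pose to reach, as a shift and turn from the pose commanded when the call began, along the tool's axes at that moment; what a row does not reach only later rows make up. A row lasts 1/8 s, in which the tool goes at most 62.5 mm and 10.7 degrees, less where a joint would pass 70% of its speed; a pose out of reach is approached as far as the arm can. A call with a gripper value outside its range is refused whole. The fingers move at their own pace and stop on an object; the grip force is fixed at half the most. Time passes only in rows, so rows that repeat a pose let the fingers close. It gives the time, the measured TCP pose, the force, the opening and the grip force at its end, in the units of the state.
- sensors.get_obs(): the state, without advancing time (a new reading comes with each control period).
- vision.camera(name): name is "scene" or "top"; returns the picture (480x640x3 uint8, blue, green, red); there is no depth.
- vision.camera_model(name): a dict with "K" (3x3 intrinsics, pixels), "k1" (the pictures are not rectified: a ray, as slopes to the right and down, at radius r is drawn at 1 + k1 r^2 times it, then the intrinsics apply), "extrinsics" (4x4, takes a point from world to camera coordinates). Camera axes: x right, y down, z forward; pixel columns grow to the right and rows downward; lengths in m; the calibration is good to about 2 mm. A picture is of the moment at which its call begins. camera_model takes no time and is no camera call.
- ctrl.hand_in(): hands the job in; it is judged then, once.
The state is a dict: "time_s": time; "q": joint angles; "dq": joint speeds; "joint_efforts": joint torques, N m; "eef_pos": TCP position; "eef_rot": TCP orientation; "wrist_force": force on the tool from outside, world axes, zero at the start; "torque": the same for the moment, N m; "opening": opening from 0.0 (shut) to 1.0 (fully open); "grasp_force": force on a finger pad.
Only numpy, scipy, OpenCV 4.12 (cv2) and the standard library are available. Lean on these libraries where they do the work, as an engineer would, in place of code of your own. Each camera call takes 0.05 s, during which the arm holds its last target. There are 200 camera calls.

### The job

Lay the loose glass plate, the one with the brass stud, on top of the pile of two plates on the cork pad, square and flush with them and with its stud end towards the mirror, and let go of it. Then turn the mirror by the bar on its top until the rail camera sees the stud in the middle of the mirror, and finish still holding the bar so that the mirror stays at that angle (it springs back if let go). Leave everything else on the bench where it is.

Things in the scene. Friction and masses are not known exactly. Their poses are not given: they have to be found in the camera images.
- stud_plate: loose clear green glass plate, 120 (own x) x 56 (own y) x 10 thick, 0.12 to 0.25 kg, lying flat on the bench beside the viewing rail, on the other side of the mirror from the pile. Origin: centre of underside. A brass stud (diameter 8, 14 long) sticks out of the middle of its +x end. (Sizes in mm.)
- stud (a point): tip of the brass stud on the loose plate: 74 from the plate's centre along its +x, 5 above its underside (Sizes in mm.)
- pile_pad: fixed cork pad 150 (own x) x 86 x 6 thick under the pile, to the left or right of the viewing rail. Origin: centre of underside. (Sizes in mm.)
- pile_lower: lower plate of the pile, loose, green glass 120 (own x) x 56 x 10 without a stud, lying on the cork pad (its underside 6 above the bench). Origin: centre of underside. Its long axis is roughly across the bench (along world y), so one of its short ends faces the mirror. (Sizes in mm.)
- pile_upper: upper plate of the pile, like the lower one and squarely on it; underside 16, top 26 above the bench. Origin: centre of underside. (Sizes in mm.)
- lens (a point): front of the camera's lens, 90 above the bench, at the far end of the fixed aluminium viewing rail (400 long, 50 wide, 12 high), 220 from the mirror's axis and looking along the rail at the mirror. The top of the camera is 113 above the bench. (Sizes in mm.)
- mirror_face (a point): centre of the mirror's reflecting face, on its upright turning axis, 87 above the bench; own x is the mirror's normal, pointing out of the glass; own y lies in the glass, level; z up. The mirror with its black frame is 100 wide, from 37 to 137 above the bench, 11 thick; it stands over the robot's end of the rail. (Sizes in mm.)
- mirror: the mirror with its frame and bar. Origin: on its upright turning axis, at bench height; own x is the mirror's normal, z up. It turns up to 1.2 rad either way from facing the lens squarely, where a weak centring spring (0.08 N m per rad) holds it and returns it when let go. (Sizes in mm.)
- mirror_bar (a point): centre of the black bar standing on the mirror's top edge, turning with it, centred on the turning axis: 12 thick (own x, along the mirror's normal), 44 long (own y), 45 high. The centre is 159.5 above the bench, the foot 137, the top 182. Pinch it across the thickness from above. (Sizes in mm.)
- sightline (a point): the camera's line of sight after the mirror: starts at the centre of the mirror's face, own x points level along the reflected line of sight, own z up. It turns exactly twice as far as the mirror (at mirror 0 it points back at the lens). The camera sees the stud in the middle of the mirror when the stud lies on this line, seen from above (height does not matter: the mirror is tall enough). (Sizes in mm.)
- paint_jar: bystander: white paint jar with metal lid, diameter 64, height 75; origin centre of underside (Sizes in mm.)
- tub: bystander: open clear plastic tub, diameter 110, height 120; origin centre of underside (Sizes in mm.)
- brush: bystander: paint brush 200 long lying on the bench; origin under its middle (Sizes in mm.)
- weight: bystander: brass weight, diameter 52, height 50; origin centre of underside (Sizes in mm.)
- dish: bystander: white mixing dish, diameter 84, height 22; origin centre of underside (Sizes in mm.)
- teapot: bystander: dark iron teapot with an upright hoop handle, body diameter 116, height 134 overall; origin centre of underside (Sizes in mm.)
- wood_block: bystander: bare wooden block 90 x 35 x 30; origin centre of underside (Sizes in mm.)
Mind the look-alikes: they are no part of the job. Of the things like the pile_pad, leave any that is green; of the rest the smaller one is meant.

How it is judged:
By the outcome, as a careful person would: the job done as asked, in the order asked, and still so for the second after the job is handed in, while the arm keeps its last pose, push and grip.
It also fails if it takes over 51 s, if anything falls off the work surface, if the arm or the gripper's body presses on something with over 40 N, if the wrist force passes 120 N, or if a joint passes its speed limit or range.

## Working session

There is one attempt and no reset: what is moved stays moved. The work goes in short steps, Python scripts to look and compute and a tool call to move; the robot and the scene stay as the last step left them, time stands still between calls to the robot, and variables do not carry over. Pictures are saved under pics/ and viewed, at most 10 in all, crops included, and the job is handed in when it is done.

Besides the shell and the picture viewer there is one more tool, called after "Emit:" as name(argument=value, ...), one argument or row to a line, values as JSON. carry_out: Moves the arm, as the interface text tells. Its arguments: {"type":"object","properties":{"deltas":{"type":"string"}},"required":["deltas"]}

```bash
mkdir -p pics; cat > h.py <<'E'
import numpy as np,cv2
from bench import sensors,vision,ctrl
def snap(n,f):
    im=vision.camera(n); cv2.imwrite('pics/'+f,im); return im
def ray(n,u,v):
    m=vision.camera_model(n);K=np.array(m['K']);E=np.array(m['extrinsics'])
    d=np.array([(u-K[0,2])/K[0,0],(v-K[1,2])/K[1,1]]);s=d.copy()
    for _ in range(20): s=d/(1+m['k1']*(s@s))
    R=E[:3,:3];return -R.T@E[:3,3],R.T@np.array([s[0],s[1],1])
def onz(n,u,v,z):
    c,d=ray(n,u,v);return c+d*(z-c[2])/d[2]
def proj(n,p):
    m=vision.camera_model(n);K=np.array(m['K']);E=np.array(m['extrinsics'])
    q=E[:3,:3]@np.array(p)+E[:3,3];s=q[:2]/q[2];s=s*(1+m['k1']*(s@s));return K[:2,:2]@s+K[:2,2]
E
python3 -c "
from h import *
for n in('scene','top'):
  snap(n,n+'0.png');m=vision.camera_model(n);print(m['K'],m['k1'],ray(n,320,240))
print(sensors.get_obs())"
```

```text
[[623.42622347   0.         312.7948644 ]
 [  0.         623.42622347 226.26549017]
 [  0.           0.           1.        ]] -0.034350011943896204 (array([1.44581079, 0.08340148, 1.38271276]), array([-0.58414748,  0.0252767 , -0.81163524]))
[[441.88462239   0.         320.72537969]
 [  0.         441.88462239 234.05682656]
 [  0.           0.           1.        ]] -0.03506144725335729 (array([0.34164802, 0.09982681, 1.55187652]), array([ 0.09177441,  0.00114542, -0.99587134]))
{'time_s': 0.1, 'q': array([-1.53330296e+00,  1.81480017e-01,  1.60786531e+00,  6.83977683e-06,
        1.35383952e+00, -2.06294338e-01]), 'dq': array([-8.13588816e-05, -9.20044607e-04, -3.59112961e-03,  5.78917144e-04,
        1.65280344e-03,  1.56706297e-04]), 'joint_efforts': array([ 6.36398454e-04, -4.45872688e+01, -3.52237058e+01, -3.84842915e-04,
        4.08922759e-03, -9.67404823e-07]), 'eef_pos': array([ 0.13879711, -0.55749413,  0.23048744]), 'eef_rot': array([-7.92978594e-04,  9.92579914e-01,  1.21591450e-01,  7.04382104e-05]), 'wrist_force': array([-0.43049821,  0.18286079,  0.04595457]), 'torque': array([-0.02795371,  0.0356046 ,  0.0449068 ]), 'grasp_force': 0.0, 'opening': 1.0046071667383614}
```

View pics/scene0.png

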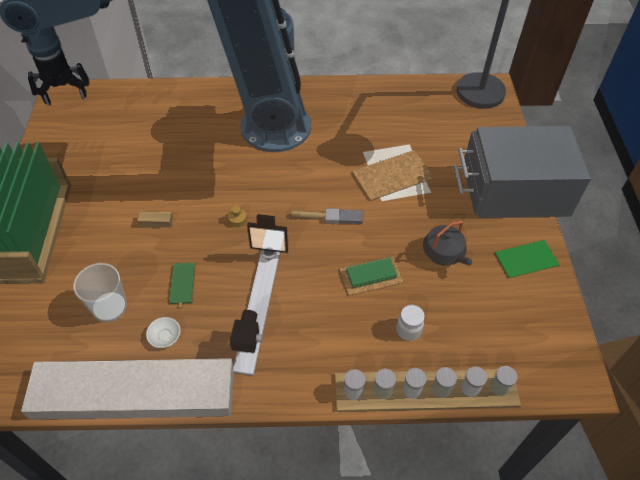

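View pics/top0.png

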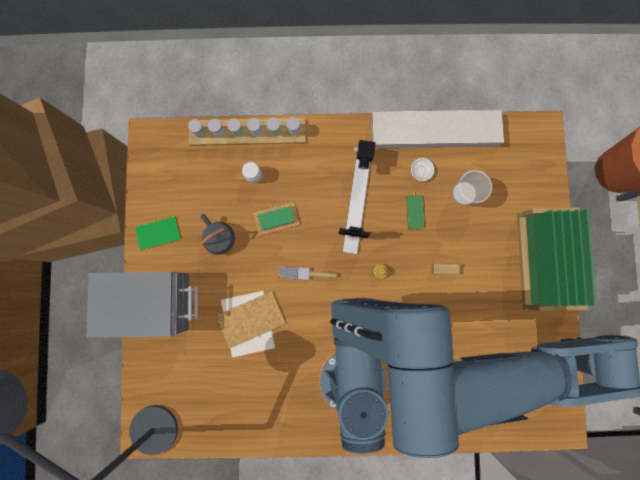

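The scene view shows the pile on its cork pad at (371,274), the loose plate at (182,284) with its stud at (181,304), and the mirror at (267,237). The top view shows the pile at (277,217), the plate at (415,212), and the mirror bar at (354,232). Next I'll measure these.

```bash
cat > m.py <<'E'
from h import *
def green(im,box):
    x0,y0,x1,y1=box;h=cv2.cvtColor(im,cv2.COLOR_BGR2HSV)
    m=cv2.inRange(h,(45,60,20),(90,255,255));k=np.zeros_like(m);k[y0:y1,x0:x1]=m[y0:y1,x0:x1]
    c=max(cv2.findContours(k,cv2.RETR_EXTERNAL,cv2.CHAIN_APPROX_NONE)[0],key=cv2.contourArea);return c
def plate(n,im,box,z):
    c=green(im,box);P=np.array([onz(n,u,v,z)[:2]*1000 for u,v in c[:,0]],np.float32)
    (cx,cy),s,a=cv2.minAreaRect(P);return np.round([cx,cy,*s,a],1)
E
python3 - <<'E'
from m import *
ims={n:cv2.imread(f'pics/{n}0.png') for n in('scene','top')}
B={'scene':((335,250,410,295),(160,255,205,312)),'top':((245,195,310,240),(400,185,432,238))}
for n in B:
  for b,z in zip(B[n],(.026,.01)): print(n,plate(n,ims[n],b,z))
# crops
a=ims['scene'][200:380,140:420];b=ims['top'][130:280,240:440]
cv2.imwrite('pics/c1.png',cv2.resize(a,(784,504),interpolation=cv2.INTER_CUBIC));cv2.imwrite('pics/c2.png',cv2.resize(b,(800,600),interpolation=cv2.INTER_CUBIC))
E
```

```text
scene [574.2 255.2  62.1 121.2  14. ]
scene [ 584.5 -234.9  119.6   55.1    1. ]
top [563.5 254.6  55.7 118.3  13.6]
top [ 576.9 -236.   115.5   55.1    0.8]
```

View pics/c1.png

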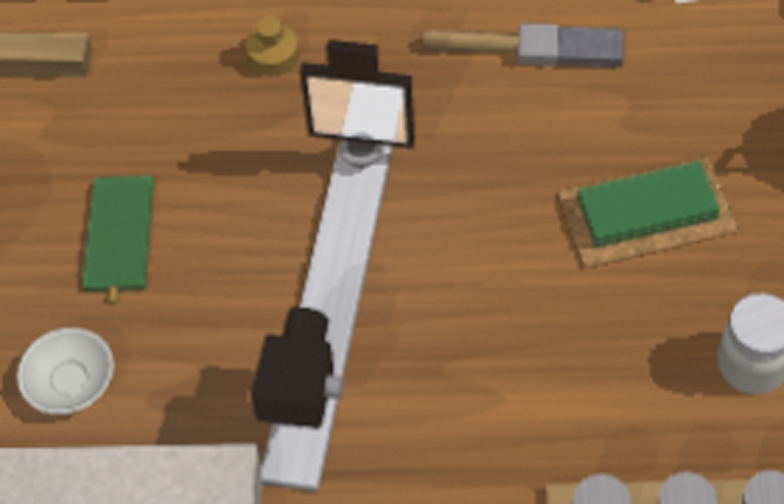

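View pics/c2.png

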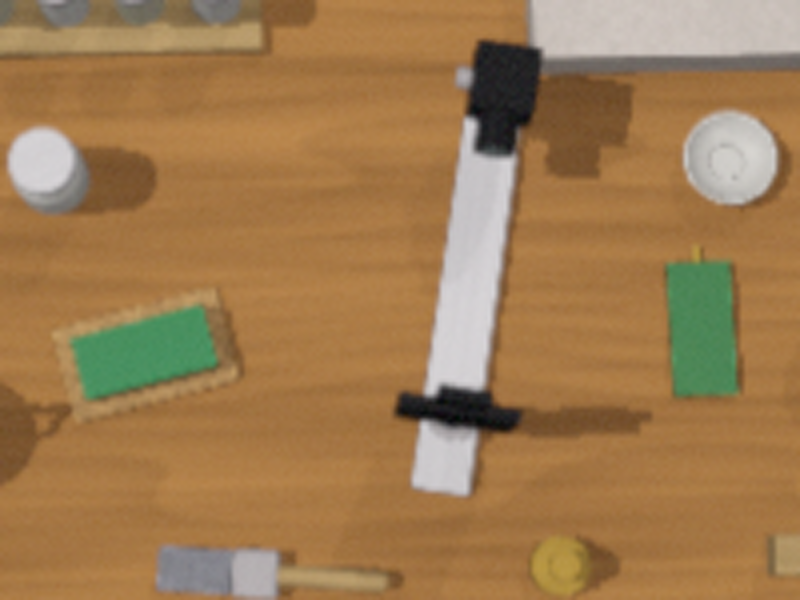

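The crops show the pile on its tan pad, the studded plate with its stud pointing away from the robot, and the mirror's black frame and bar over the near end of the rail. Bar top is around scene pixel (266,216) and top pixel (356,228). Next I need the rail line and the bar.

```bash
python3 - <<'E'
from m import *
ims={n:cv2.imread(f'pics/{n}0.png') for n in('scene','top')}
# rail edges: per row, left/right edge of bright low-saturation pixels
for n,rows in (('scene',range(258,312,6)),('top',range(172,226,6))):
    im=ims[n];h=cv2.cvtColor(im,cv2.COLOR_BGR2HSV);m=cv2.inRange(h,(0,0,110),(180,70,255))
    C=[]
    for v in rows:
        u=np.where(m[v,235:300] if n=='scene' else m[v,335:385])[0]+(235 if n=='scene' else 335)
        a,b=onz(n,u.min()-.5,v,.012),onz(n,u.max()+.5,v,.012);C.append((a+b)/2*1000);w=np.linalg.norm(a-b)*1000
    C=np.array(C)[:,:2];p=np.polyfit(C[:,0],C[:,1],1);print(n,'y=',p,'dir',np.degrees(np.arctan(p[0])),'width',w,'y@x=500',np.polyval(p,500),'res',np.std(C[:,1]-np.polyval(p,C[:,0])))
np.set_printoptions(linewidth=250)
g=cv2.cvtColor(ims['top'],cv2.COLOR_BGR2GRAY);print(g[222:242,338:373])
g=cv2.cvtColor(ims['scene'],cv2.COLOR_BGR2GRAY);print(g[211:230,250:284])
g=cv2.cvtColor(ims['top'],cv2.COLOR_BGR2GRAY);print(g[152:172,354:376])
E
```

```text
scene y= [-0.16751974 74.38045699] dir -9.50987208139784 width 52.80494627503778 y@x=500 -9.379412780940754 res 0.39138156458992734
top y= [-0.17153488 74.4446731 ] dir -9.733495466620576 width 52.76408461563881 y@x=500 -11.322765816988593 res 0.8246549123521032
[[134 138 134 133 132 133 134 131 139 196 209 211 210 210 211 211 210 209 209 209 210 210 206 155 106 100 124 131 132 131 130 132 133 133 132]
 [131 128 131 129 127 126 127 125 133 198 210 210 209 210 211 210 210 207 208 210 209 210 206 152 102  98 122 129 131 131 130 129 133 133 131]
 [126 125 126 126 123 125 126 126 141 196 210 210 208 208 209 210 208 208 211 210 208 207 205 148  99  95 119 125 129 129 130 127 131 132 130]
 [126 125 128 123 125 125 125 127 156 200 210 200 184 184 193 194 203 205 207 207 207 205 194 143 101 108 120 125 126 125 126 127 127 126 129]
 [124 123 122 123 123 125 124 129 167 201 205 173 123 117 141 149 168 174 178 182 190 191 170 123  97 117 123 126 126 127 126 126 122 125 126]
 [121 116 109 102 108 110 112 127 177 202 195 139  64  50  61  66  79  89  97 116 138 142 120  90  82 113 126 126 124 126 
[... 5786 characters left out ...]
2  30  34  33  28  30  35  26  43 101 102  99 108 101 106 100]
 [142 174 194 194 137  63  34  36  41  34  29  29  27  29  42 100  99 102 121 116 123 116]
 [141 180 194 191 129  57  39  48  49  58  40  42  32  23  61  97 103 107 123 128 127 128]
 [137 187 196 193 138  80  67  73  73  74  63  59  49  40  78  92  95 120 125 126 122 125]
 [133 187 197 194 171 150 131 114  99  95  85  87  79  83 121 100  92 120 127 125 125 125]
 [137 188 194 195 194 192 182 170 159 157 151 155 157 159 160 119  96 118 125 126 125 122]
 [147 188 196 195 196 195 198 196 191 193 194 201 204 199 172 121  96 118 122 125 123 122]
 [159 191 197 197 196 198 198 197 195 197 198 205 207 202 161 112  96 119 124 126 127 122]]
```

```bash
python3 - <<'E'
from m import *
np.set_printoptions(precision=1,suppress=True)
a=np.radians(-9.6);n=np.array([np.cos(a),np.sin(a)]);l=np.array([-n[1],n[0]])
P=lambda c,u,v,z:onz(c,u,v,z)[:2]*1000
# scene: robot-side top edge corners
L=P('scene',256.0,213.8,.182);R=P('scene',274.3,215.9,.182)
print('scene',L,R,np.linalg.norm(L-R),'centre',(L+R)/2+6*n)
# top: far top edge right corner
A=P('top',362.3,227.4,.182);B=P('top',350,226,.182);print('top',A,B,'centre from right',A-6*n+22*l, 'edge ang',np.degrees(np.arctan2(*(B-A)[::-1])))
for c in ((L+R)/2+6*n,A-6*n+22*l): print('rail y at x',-.1695*c[0]+74.4)
# lens front in top (row ~168.7, col 364.5, lower edge of hood), z .09 centre
lens=P('top',364.2,167.5,.09);print('lens',lens,'axis',lens-220*n)
# pad from top view
im=cv2.imread('pics/top0.png');hs=cv2.cvtColor(im,cv2.COLOR_BGR2HSV)
print(hs[196:240:4,277].tolist())
# stud
for c in('scene','top'):
  im=cv2.imread(f'pics/{c}0.png')
  p=(169,300,190,312) if c=='scene' else (408,188,424,198)
  print(c,im[p[1]:p[3],p[0]:p[2],2])
E
```

```text
scene [499.1 -33.6] [506.6  11.3] 45.557038083373406 centre [508.8 -12.1]
top [504.8 -31.4] [510.    6.9] centre from right [502.5  -8.7] edge ang 82.33415667129086
rail y at x -11.838698738500767
rail y at x -10.782082774562411
lens [719.7 -52.8] axis [502.8 -16.1]
[[15, 151, 169], [15, 151, 167], [16, 149, 174], [20, 114, 164], [69, 127, 145], [71, 131, 146], [71, 130, 145], [68, 125, 147], [17, 120, 177], [15, 150, 151], [16, 156, 167]]
scene [[ 78  73  71  70  70  69  69  70  69  70  69  70  69  69  68  69  70  69
   69  70  70]
 [ 79  71  72  70  71  71  71  70  70  71  69  69  68  68  68  67  67  66
   64  65  64]
 [ 78  64  63  64  64  67  65  67  65  68  96 118 100  68  61  60  59  59
   56  56  57]
 [ 84  61  57  58  60  60  59  63  65  75 127 164 136  81  73  80  87  87
   87  86  83]
 [120 111 109 109 109 109 108 110 103  95 135 164 141 111 116 124 132 131
  131 129 128]
 [148 148 146 148 147 148 148 147 132 111 143 163 147 136 144 148 149 148
  148 149 150]
 [149 150 150 149 150 151 150 144 124 114 141 157 143 134 146 152 151 153
  152 152 154]
 [147 147 148 149 148 148 1
[... 393 characters left out ...]
1 140 141
  140 140 139]]
top [[160 157 158 159 158 158 157 156 159 155 157 155 152 158 158 157]
 [161 161 159 159 163 161 160 160 160 159 161 161 161 158 160 162]
 [164 163 166 164 164 165 163 164 163 164 164 165 164 163 164 164]
 [166 166 166 165 167 173 171 156 162 164 165 166 163 166 163 165]
 [168 169 169 167 166 177 174 139 164 168 166 167 167 166 167 165]
 [173 170 171 170 165 176 174 138 166 169 170 168 168 169 168 170]
 [169 161 160 161 156 167 168 132 150 157 157 157 156 157 157 168]
 [144 127 125 126 123 132 136 102 110 118 117 117 119 119 128 154]
 [ 88  81  82  85  81  85  87  80  79  81  81  82  79  81 101 131]
 [ 76  76  75  74  73  75  77  76  75  76  77  76  75  76  94 122]]
```

```bash
cat >> m.py <<'E'
from scipy.spatial.transform import Rotation as Ro
def go(x,y,z,ang):
    "delta to tool-down pose; mm, deg of tool x axis in world"
    o=sensors.get_obs();w,a,b,c=o['eef_rot'];R=Ro.from_quat([a,b,c,w])
    t=np.radians(ang);T=Ro.from_matrix(np.array([[np.cos(t),np.sin(t),0],[np.sin(t),-np.cos(t),0],[0,0,-1]]))
    print('delta',np.round(R.inv().apply(np.array([x,y,z])-1000*o['eef_pos']),1),np.round((R.inv()*T).as_rotvec(),4),'t',o['time_s'],'F',np.round(o['wrist_force'],1))
E
python3 -c "
from m import *
go(579,-235.5,120,180.9)"
```

```text
delta [ 504.9 -206.   111. ] [ 2.0000e-04 -2.3000e-03 -2.9135e+00] t 0.1 F [-0.4  0.2  0. ]
```

Emit:
carry_out(
  deltas="250 -100 0 0 0 -0.7 0; 505 -206 0 0 0 -2.91 0; 505 -206 0 0 0 -2.91 0; 505 -206 0 0 0 -2.91 0; 505 -206 0 0 0 -2.91 0; 505 -206 0 0 0 -2.91 0; 505 -206 0 0 0 -2.91 0; 505 -206 0 0 0 -2.91 0; 505 -206 0 0 0 -2.91 0; 505 -206 0 0 0 -2.91 0; 505 -206 0 0 0 -2.91 0; 505 -206 0 0 0 -2.91 0",
)

```text
time_s: 1.6
eef_pos: [0.579, -0.2357, 0.2305]
eef_rot: [-0.001, 0.315, 0.949, 0.0]
wrist_force: [-0.6, -1.1, -0.3]
opening: 1.001
grasp_force: 0.0
```

```bash
python3 -c "
from m import *
go(579,-235.5,60,180.9)"
```

```text
delta [-1.000e-01  2.000e-01  1.705e+02] [ 3.000e-04 -1.300e-03 -6.567e-01] t 1.6 F [-0.6 -1.1 -0.3]
```

Emit:
carry_out(
  deltas="0 0 40 0 0 -0.18 0; 0 0 90 0 0 -0.36 0; 0 0 140 0 0 -0.54 0; 0 0 170 0 0 -0.657 0; 0 0 170 0 0 -0.657 0; 0 0 170 0 0 -0.657 0; 0 0 170 0 0 -0.657 0",
)

```text
time_s: 2.48
eef_pos: [0.5805, -0.237, 0.0635]
eef_rot: [0.001, -0.004, 1.0, -0.001]
wrist_force: [-0.3, -1.0, 0.3]
opening: 0.998
grasp_force: 0.0
```

```bash
python3 - <<'E'
from m import *
a=snap('scene','s1.png');b=snap('top','t1.png')
A=cv2.resize(a[200:340,120:240],(480,560),interpolation=cv2.INTER_CUBIC);B=cv2.resize(b[180:320,380:460],(320,560),interpolation=cv2.INTER_CUBIC)
cv2.imwrite('pics/n1.png',np.hstack([A,B]))
o=sensors.get_obs();print(o['eef_pos'],proj('scene',o['eef_pos']),proj('top',o['eef_pos']))
E
```

```text
[ 0.58014282 -0.23677703  0.06305069] [177.85172262 269.61985376] [418.50037464 208.51335642]
```

View pics/n1.png

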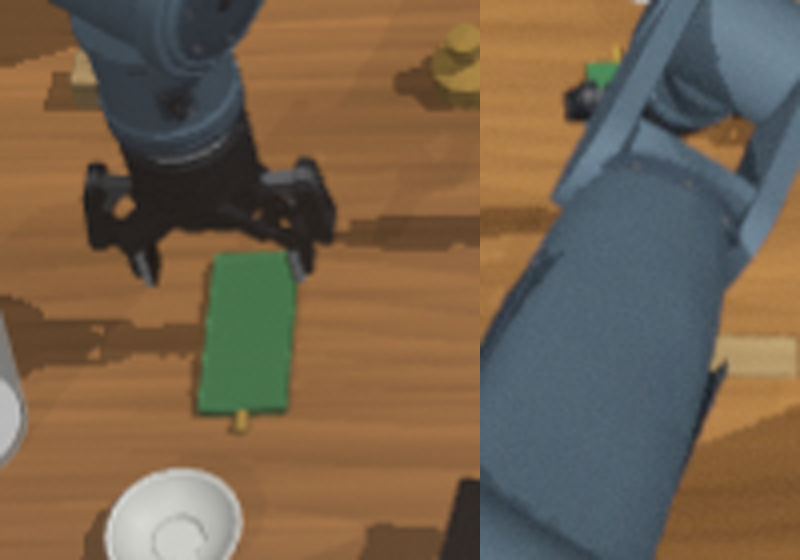

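The fingers straddle the plate in the scene view, with tips at about scene (157.5,270.7) and (195.8,269.2). I'll use them to check the calibration bias.

```bash
python3 - <<'E'
from m import *
for dx in(0,11):
  for dy in(-45,45): print(dx,dy,proj('scene',[.580+dx/1000,-.2368+dy/1000,.0761]).round(1))
# tip pixel precise: print gray near tips
g=cv2.imread('pics/s1.png')
np.set_printoptions(linewidth=200)
G=cv2.cvtColor(g,cv2.COLOR_BGR2GRAY);print(G[262:276,152:164]);print(G[262:276,188:202])
go(579.5,-235.5,8,180.9)
E
```

```text
0 -45 [159. 267.]
0 45 [194.9 266.4]
11 -45 [158.5 270.7]
11 45 [194.5 270.1]
[[ 36  36  40  46  37  28  30  66 105 107 107 107]
 [ 33  41  61  70  44  29  30  53  88 102 103 103]
 [ 44  49  78  82  44  29  28  44  81 107 105 107]
 [ 59  42  67  83  60  30  30  43  85 113 114 113]
 [ 73  34  57  87  77  38  30  41  84 118 117 117]
 [ 96  46  49  77  80  51  30  53  94 116 116 117]
 [103  74  46  68  84  61  31  61 101 117 115 115]
 [109 101  76  80  91  77  39  64 105 115 114 115]
 [108 108 107 105  96  82  52  72 113 112 113 113]
 [104 104 104 102 100  95  79  87 109 109 109 109]
 [103 103 104 105 108 110 110 110 110 110 110 111]
 [106 106 107 109 112 112 113 113 112 114 114 114]
 [108 110 112 116 116 115 116 116 115 117 116 116]
 [111 111 113 117 118 117 117 117 117 117 117 116]]
[[104 103  98  74  51  53  47  35  37  36  59  94 108 108]
 [ 99 101 104  86  75  85  66  39  36  38  58  92 106 106]
 [ 99 100 100  79  76  91  71  43  36  37  67  99 110 110]
 [ 96  97  97  83  76  87  76  48  36  38  77 109 116 117]
 [ 97  97  97  92  73  77  86  63  39  39  78 110 120 120]
 [ 97  97  97  98  79  78  91  73  43  40  83 113 119 118]
 [ 97  96  97  98  82  77  88  84  74  76 104 120 119 119]
 [ 97  98  97  97  87  73  82  95 110 117 118 119 119 120]
 [ 98  97  97  96  97  82  85 101 111 116 117 116 118 117]
 [ 97  97  97  97  97  85  95 108 111 116 116 116 115 115]
 [ 97  97  97  98  97  86  95 105 109 111 112 111 111 111]
 [ 97  96  97  97  98  87  94 104 106 108 108 109 108 108]
 [ 97  98  97  97  97  88  94 107 110 113 114 113 113 111]
 [ 98  97  98  98  97  87  95 110 114 117 117 117 117 117]]
delta [ 0.8  1.4 55. ] [-0.0016  0.0024 -0.0071] t 2.575 F [-0.6  0.2 -0.4]
```

Emit:
carry_out(
  deltas="0.5 1.4 30 0 0 -0.007 0; 0.5 1.4 55 0 0 -0.007 0; 0.5 1.4 65 0 0 -0.007 0; 0.5 1.4 65 0 0 -0.007 0; 0.5 1.4 65 0 0 -0.007 0; 0.5 1.4 65 0 0 -0.007 1; 0.5 1.4 65 0 0 -0.007 1; 0.5 1.4 65 0 0 -0.007 1; 0.5 1.4 65 0 0 -0.007 1; 0.5 1.4 65 0 0 -0.007 1; 0.5 1.4 65 0 0 -0.007 1; 0.5 1.4 65 0 0 -0.007 1",
)

```text
time_s: 4.08
eef_pos: [0.5795, -0.2354, -0.0024]
eef_rot: [0.001, -0.008, 1.0, -0.001]
wrist_force: [0.3, 0.8, 6.4]
opening: 0.636
grasp_force: 64.1
```

```bash
python3 -c "
from m import *
o=sensors.get_obs();print(o['eef_pos'],o['opening'],o['grasp_force'])
go(579.5,-235.5,-3,180.9)"
```

```text
[ 0.57951772 -0.23538661 -0.0023611 ] 0.6357510816819099 64.11528825759888
delta [ 0.  -0.1  0.6] [-0.0012  0.0018  0.0005] t 4.075 F [0.3 0.8 6.4]
```

Emit:
carry_out(
  deltas="0 0 0 0 0 0 0.2; 0 0 0 0 0 0 0.2; 0 0 -2.5 0 0 0 0.2; 0 0 -2.5 0 0 0 0.2; 0 0 -2.5 0 0 0 1; 0 0 -2.5 0 0 0 1; 0 0 -2.5 0 0 0 1; 0 0 -2.5 0 0 0 1; 0 0 -2.5 0 0 0 1; 0 0 -2.5 0 0 0 1",
)

```text
time_s: 5.32
eef_pos: [0.5791, -0.235, -0.0006]
eef_rot: [0.0, -0.008, 1.0, -0.0]
wrist_force: [-1.0, -0.1, 5.0]
opening: 0.632
grasp_force: 63.9
```

Emit:
carry_out(
  deltas="0 0 -20 0 0 0 1; 0 0 -40 0 0 0 1; 0 0 -60 0 0 0 1; 0 0 -60 0 0 0 1; 0 0 -60 0 0 0 1",
)

```text
time_s: 5.95
eef_pos: [0.5784, -0.2346, 0.0587]
eef_rot: [-0.0, -0.008, 1.0, 0.0]
wrist_force: [-0.6, 0.6, -2.1]
opening: 0.629
grasp_force: 63.9
```

```bash
python3 - <<'E'
from m import *
a=snap('scene','s2.png')
o=sensors.get_obs();print(o['eef_pos'],o['opening'],o['grasp_force'])
z=o['eef_pos'][2]+.0115   # plate top if underside = tcp+~0
print(plate('scene',a,(150,230,215,300),z))
cv2.imwrite('pics/n2.png',cv2.resize(a[190:310,120:240],(600,600),interpolation=cv2.INTER_CUBIC))
go(567.5,255,200,103.6)
E
```

```text
[ 0.57808262 -0.23445438  0.05816243] 0.6313193667734586 63.94448518753052
[ 596.8 -234.3   98.2   56.4    2.3]
delta [   2.8  489.7 -141.5] [-1.0000e-04 -1.4000e-03  1.3496e+00] t 6.0 F [-0.3  0.3 -2.8]
```

View pics/n2.png

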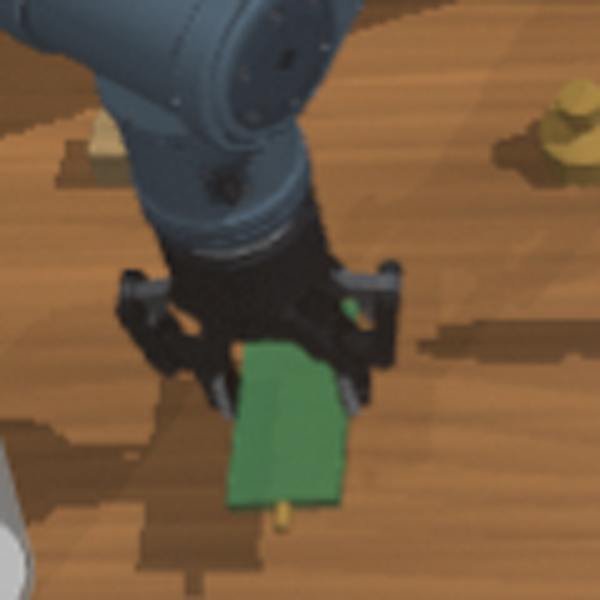

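The plate is held level, with its stud towards the camera at about scene (176,295). I'll carry it over the mirror at 230 mm height.

Emit:
carry_out(
  deltas="0 0 -60 0 0 0 1; 0 0 -120 0 0 0 1; 0 30 -172 0 0 0 1; 0 80 -172 0 0 0.15 1; 0 130 -172 0 0 0.3 1; 0 180 -172 0 0 0.45 1; 0 230 -172 0 0 0.6 1; 1 280 -172 0 0 0.75 1; 1 330 -172 0 0 0.9 1; 2 380 -172 0 0 1.05 1; 2 440 -172 0 0 1.2 1; 3 489 -172 0 0 1.35 1",
)

```text
time_s: 7.5
eef_pos: [0.5668, 0.2561, 0.2295]
eef_rot: [-0.001, 0.62, 0.784, -0.001]
wrist_force: [0.0, -0.8, -2.0]
opening: 0.626
grasp_force: 64.9
```

```bash
python3 -c "
from m import *
go(567.7,256.2,60,103.6)"
```

```text
delta [ -0.2   1.2 169.5] [-0.0019 -0.0002 -0.0047] t 7.5 F [ 0.  -0.8 -2. ]
```

Emit:
carry_out(
  deltas="0 1 50 0 0 -0.005 1; 0 1 100 0 0 -0.005 1; 0 1 150 0 0 -0.005 1; 0 1 170 0 0 -0.005 1; 0 1 170 0 0 -0.005 1; 0 1 170 0 0 -0.005 1; 0 1 170 0 0 -0.005 1",
)

```text
time_s: 8.38
eef_pos: [0.5705, 0.2547, 0.0633]
eef_rot: [0.001, 0.617, 0.787, 0.002]
wrist_force: [-0.0, 0.1, -1.3]
opening: 0.63
grasp_force: 64.8
```

```bash
python3 - <<'E'
from m import *
a=snap('scene','s3.png')
o=sensors.get_obs();print(o['eef_pos'])
go(567.7,256.2,27,103.6)
cv2.imwrite('pics/n3.png',cv2.resize(a[210:310,310:430],(720,600),interpolation=cv2.INTER_CUBIC))
E
```

```text
[0.57015067 0.25464305 0.06295971]
delta [ 2.1 -2.1 36. ] [0.0036 0.     0.0046] t 8.425 F [ 0.6 -0.1 -1.9]
```

View pics/n3.png

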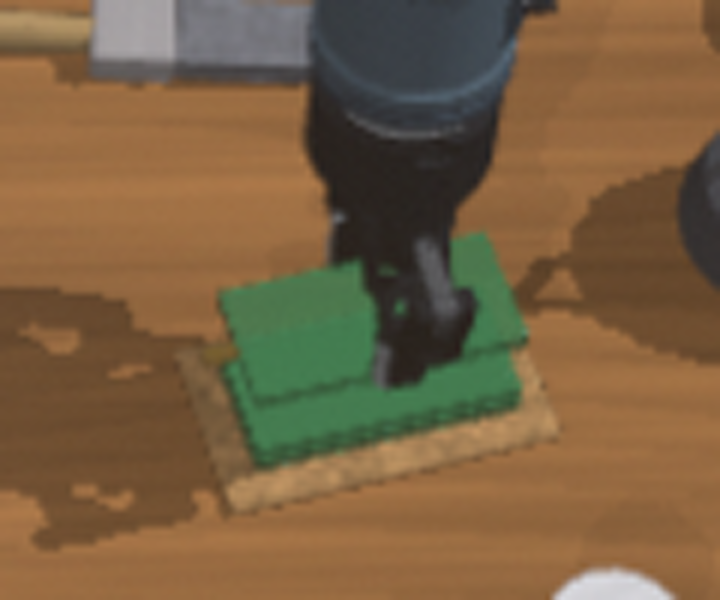

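```bash
python3 - <<'E'
from m import *
P=lambda u,v,z:onz('scene',(u+.5)/6-.5+310,(v+.5)/6-.5+210,z)[:2]*1000
a,b=P(259,404,.0636),P(527,346,.0636);c,d=P(261,469,.006),P(520,408,.006)
for p,q in((a,b),(c,d)):print(p,q,np.linalg.norm(p-q),np.degrees(np.arctan2(*(q-p)[::-1])))
# model corners of held plate, pile projected for comparison
t=np.radians(-76.4);u=np.array([np.cos(t),np.sin(t)]);w=np.array([-u[1],u[0]])
def show(c,z):
  return [tuple(((proj('scene',[*(c+u*s+w*28)/1000,z])-[310,210]+.5)*6-.5).round(0)) for s in(60,-60)]
print(show(np.array([570.2,254.6])+1.2*u,.0636),show(np.array([568,255]),.006))
im=cv2.imread('pics/s3.png');hs=cv2.cvtColor(im,cv2.COLOR_BGR2HSV)
for col in(358,365,388,393):
  print(col,im[262:294,col,1])
E
```

```text
[611.84495661 202.91416019] [585.63324775 317.57675393] 117.62042374884457 102.87648128452372
[608.36074074 206.98250157] [580.08918995 321.41686772] 117.87495382888255 103.87730844987118
[(np.float64(256.0), np.float64(404.0)), (np.float64(528.0), np.float64(342.0))] [(np.float64(252.0), np.float64(471.0)), (np.float64(517.0), np.float64(410.0))]
358 [120 121 121 124 123 125 125 124 124 125 125 125 119 101 100 118 124 123
 123 124 125 118  95 100  87 114 132 142 142 135 127 105]
365 [123 127 124 125 124 124 124 124 125 124 123 115  98 111 124 123 122 123
 125 117  93  89  79  98 125 124 136 145 137 117 104 112]
388 [ 38  40  63  96 114 115 100  99 110 123 123 124 123 124 120  97 101  87
 117 140 136 128 132 127  99 107 105 106 110 114 110 106]
393 [125 124 123 118 117  91 102 123 125 123 123 124 122 110  95  93  89 115
 139 146 139 138 126  99 110 107 104 104 108 111 109 106]
```

Emit:
carry_out(
  deltas="0 0 0 0 0 0 1; 0 0 0 0 0 0 1; 0 0 0 0 0 0 1; 0 0 0 0 0 0 1",
)

```text
time_s: 8.93
eef_pos: [0.5686, 0.2543, 0.0607]
eef_rot: [-0.0, 0.617, 0.787, -0.0]
wrist_force: [-0.3, 0.7, -2.4]
opening: 0.631
grasp_force: 64.8
```

```bash
python3 -c "
from m import *
print(sensors.get_obs()['eef_pos']);go(566,258.2,34,104)"
```

```text
[0.56858733 0.25433404 0.06070921]
delta [ 4.4 -1.6 26.7] [-0.0002 -0.     -0.0023] t 8.925 F [-0.3  0.7 -2.4]
```

Emit:
carry_out(
  deltas="2 -1 12 0 0 -0.002 1; 4.5 -1.6 26 0 0 -0.002 1; 4.5 -1.6 26 0 0 -0.002 1; 4.5 -1.6 26 0 0 -0.002 1; 4.5 -1.6 26 0 0 -0.002 1; 4.5 -1.6 26 0 0 -0.002 1; 4.5 -1.6 26 0 0 -0.002 1",
)

```text
time_s: 9.8
eef_pos: [0.5663, 0.2583, 0.0351]
eef_rot: [0.0, 0.616, 0.788, 0.0]
wrist_force: [1.1, 0.3, -1.1]
opening: 0.631
grasp_force: 64.8
```

```bash
python3 - <<'E'
from m import *
a=snap('scene','s4.png')
o=sensors.get_obs();print(o['eef_pos']);go(566,258.2,25.5,104)
cv2.imwrite('pics/n4.png',cv2.resize(a[230:300,330:410],(800,600)[:2],interpolation=cv2.INTER_CUBIC))
E
```

```text
[0.56621092 0.25831401 0.03503575]
delta [-0.1 -0.2  9.5] [ 0.0004 -0.     -0.0004] t 9.85 F [-0.  -0.4 -2.5]
```

View pics/n4.png

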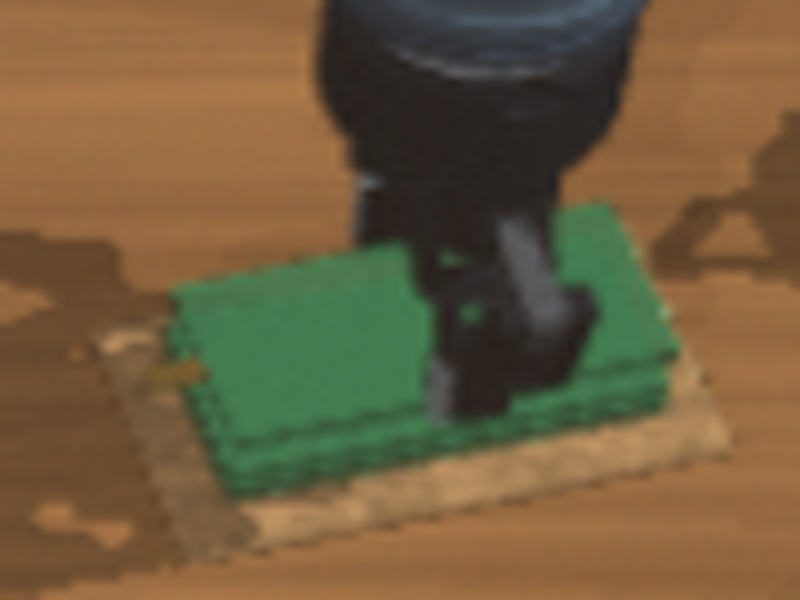

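The held plate sits just above the pile, well lined up. Plate lower corners are at crop (238,448) and (678,357), pile bottom corners at (236,496) and (665,412).

```bash
python3 - <<'E'
from m import *
P=lambda u,v,z:onz('scene',(u+.5)/10-.5+330,(v+.5)/8.571-.5+230,z)[:2]*1000
a,b=P(238,448,.0356),P(678,357,.0356);c,d=P(236,497,.006),P(666,412,.006)
for p,q in((a,b),(c,d)):print(p,q,(p+q)/2,np.linalg.norm(p-q),np.degrees(np.arctan2(*(q-p)[::-1])))
# left end edge gradient: fit end edges by columns of green mask per row
im=cv2.imread('pics/s4.png');print(im[256:294:2,346:362,1])
E
```

```text
[608.87322303 206.07609117] [579.4914409  321.11339522] [594.18233196 263.59474319] 118.73024233379287 104.32765545846584
[607.74794871 207.19208651] [580.21837617 321.14204104] [593.98316244 264.16706378] 117.2282794487321 103.58203232040398
[[107 108 110 108 107 108 108 108 109 107 108 107 106 106 107 107]
 [104 104 104 102 103 103 102 102  99  98  98  97  99  98  99  97]
 [ 99  98  98  99  98  98  94  93  93  94  96  98  99  92 103 115]
 [100 103 104 107  99 103 109 122 122 120 121 122 121 121 120 120]
 [ 73  97 114 117 116 116 115 117 118 119 120 123 121 122 124 126]
 [ 78  75 111 117 116 120 127 124 122 123 124 123 122 123 124 125]
 [ 76 101  96 114 122 122 123 126 125 123 124 123 125 124 125 124]
 [ 78  86 105 101 118 125 124 124 124 124 124 124 124 125 124 124]
 [ 81  89  92  94 111 123 124 124 124 125 124 124 124 123 124 124]
 [ 90  86  85  92  88 116 124 124 124 123 124 126 125 124 124 125]
 [104 101  77  80 104  95 116 126 123 124 124 124 123 124 124 123]
 [ 87  87  83  74  94 107 101 117 124 125 124 124 124 125 124 120]
 [ 91  92  89  82  87 110 109 113 118 120 114 103  93  99 101 100]
 [ 88  88  93  96  77  81 116 106 101 110 112 116 122 122 119 116]
 [ 95  96  95  92  89  73  83 109 119 108  98  91  96  94  89  88]
 [ 97 100  97  96  95  86  82  90 101  93  85  84  83  80  79  84]
 [ 94  97  89  90  91  85  83  82  94  96 100 107 105 105 106 105]
 [ 73  87  92  91  95  93  94  94  92 120 143 145 143 129 126 130]
 [ 80  89  97  94  94  96  91  86  91 101 127 130 126 120 117 107]]
```

Emit:
carry_out(
  deltas="0 0 5 0 0 0.004 1; 0.5 0 9.3 0 0 0.004 1; 0.5 0 9.5 0 0 0.004 1; 0.5 0 9.5 0 0 0.004 1; 0.5 0 9.5 0 0 0.004 1; 0.5 0 9.5 0 0 0.004 0.5; 0.5 0 9.5 0 0 0.004 0; 0.5 0 9.5 0 0 0.004 0; 0.5 0 9.5 0 0 0.004 0; 0.5 0 9.5 0 0 0.004 0",
)

```text
time_s: 11.1
eef_pos: [0.566, 0.2588, 0.0252]
eef_rot: [-0.0, 0.617, 0.787, 0.0]
wrist_force: [-0.2, -0.6, -0.1]
opening: 1.0
grasp_force: 0.0
```

Emit:
carry_out(
  deltas="0 0 -30 0 0 0 0; 0 0 -80 0 0 0 0; 0 0 -140 0 0 0 0; 0 0 -200 0 0 0 0; 0 0 -200 0 0 0 0",
)

```text
time_s: 11.72
eef_pos: [0.5694, 0.2598, 0.2324]
eef_rot: [0.004, 0.617, 0.787, 0.005]
wrist_force: [-0.7, -0.4, -0.6]
opening: 0.999
grasp_force: 0.0
```

```bash
python3 - <<'E'
from m import *
a=snap('scene','s5.png');b=snap('top','t5.png')
o=sensors.get_obs();print(o['eef_pos'])
cv2.imwrite('pics/n5.png',cv2.resize(a[230:300,330:410],(800,600)[:2],interpolation=cv2.INTER_CUBIC))
E
```

```text
[0.56615358 0.25886345 0.22591414]
```

View pics/n5.png

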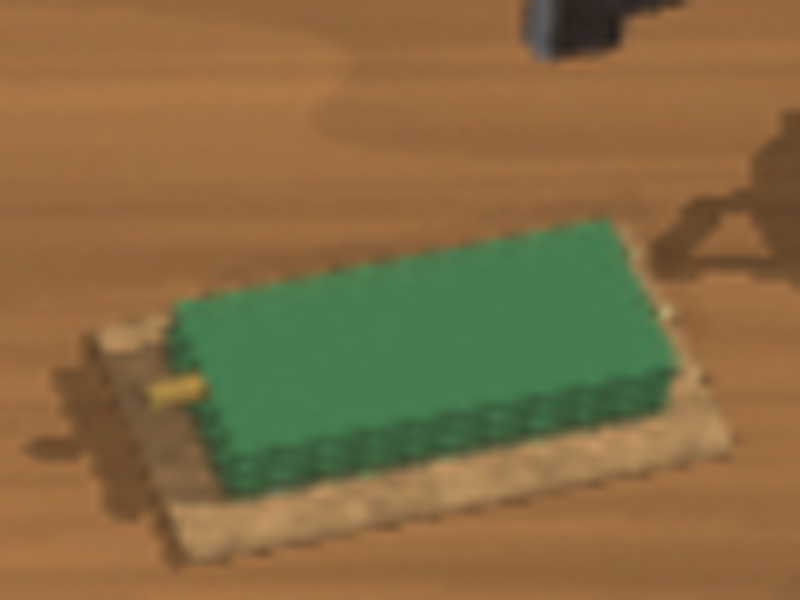

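The plate sits flush on the pile with its stud towards the mirror, stud tip at crop (150,395). Next I check the stud tip position and work out the mirror approach.

```bash
python3 - <<'E'
from m import *
print('stud scene',onz('scene',(150.5)/10-.5+330,(393.5)/8.571-.5+230,.031)*1000)
b=cv2.imread('pics/t5.png');print(b[215:232:1,295:310,2])
print(plate('top',b,(245,195,310,240),.036),plate('scene',cv2.imread('pics/s5.png'),(335,245,410,295),.036))
print('pile/scene tips corner before');go(504.3,-10.3,226,80.4)
E
```

```text
stud scene [586.20188295 185.1192167   31.        ]
[[133 133 122 126 130 129 145 163 169 174 169 168 170 170 171]
 [139 132 129 126 127 129 143 164 170 169 171 170 169 172 172]
 [144 130 130 124 125 124 133 156 169 170 171 175 172 172 174]
 [146 133 133 124 126 127 131 151 169 174 174 174 176 176 176]
 [144 141 137 127 129 132 132 139 168 176 179 178 180 179 179]
 [136 148 144 140 136 132 131 140 166 175 178 176 177 175 176]
 [132 145 148 149 139 133 135 149 170 173 175 173 172 171 172]
 [141 160 169 173 145 131 144 163 168 169 172 169 170 168 172]
 [163 177 183 187 155 133 156 165 167 168 169 168 169 171 172]
 [177 176 178 171 151 151 166 169 171 171 173 170 173 173 174]
 [164 162 165 161 156 167 170 173 173 173 173 174 173 172 175]
 [152 149 164 169 170 171 174 170 172 173 173 173 173 174 174]
 [165 170 170 172 170 171 173 171 171 170 168 171 170 168 169]
 [171 171 173 171 170 169 170 170 170 169 168 164 166 164 164]
 [172 170 170 169 169 169 169 167 166 167 165 165 165 164 166]
 [165 166 164 167 165 167 165 164 163 164 164 162 165 166 164]
 [162 162 162 163 164 161 162 163 164 163 164 163 164 165 167]]
[574.  209.4  57.   24.4  13.3] [577.3 255.2  67.3 124.4  14. ]
pile/scene tips corner before
delta [-246.7 -124.1   -0.3] [ 1.500e-03 -3.000e-04  4.076e-01] t 11.825 F [-0.2  0.2 -0.3]
```

Emit:
carry_out(
  deltas="-50 -25 0 0 0 0.08 0; -100 -50 0 0 0 0.16 0; -150 -75 0 0 0 0.25 0; -200 -100 0 0 0 0.33 0; -246.7 -124 0 0 0 0.408 0; -246.7 -124 0 0 0 0.408 0; -246.7 -124 0 0 0 0.408 0; -246.7 -124 0 0 0 0.408 0; -246.7 -124 0 0 0 0.408 0",
)

```text
time_s: 12.95
eef_pos: [0.5041, -0.0091, 0.2249]
eef_rot: [-0.0, 0.763, 0.646, -0.0]
wrist_force: [-0.4, -1.0, 0.0]
opening: 1.002
grasp_force: 0.0
```

```bash
python3 - <<'E'
from m import *
a=snap('scene','s6.png');print(sensors.get_obs()['eef_pos'])
cv2.imwrite('pics/n6.png',cv2.resize(a[170:270,210:330],(720,600),interpolation=cv2.INTER_CUBIC))
go(504.3,-10.3,146,80.4)
E
```

```text
[ 0.50421639 -0.00931438  0.22510153]
delta [-1.   0.3 79.1] [-0.0003 -0.0001  0.0015] t 13.0 F [ 0.5 -0.8 -0.4]
```

View pics/n6.png

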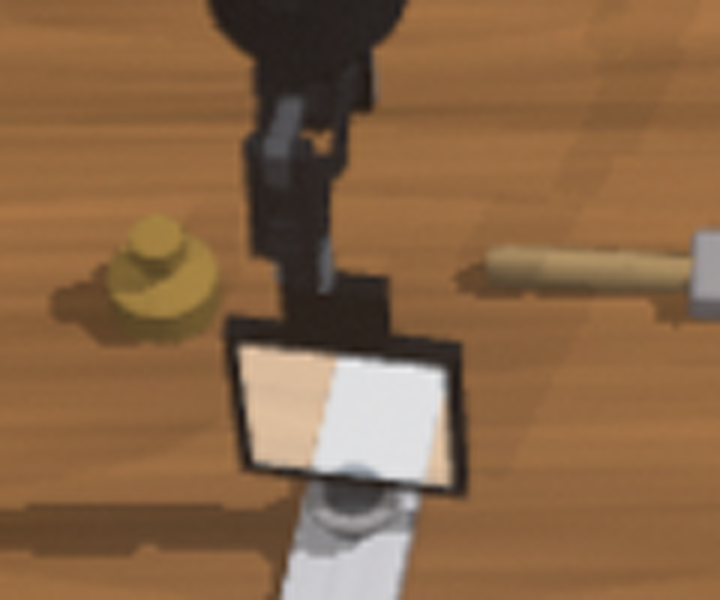

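The fingers straddle the bar, whose right edge is at crop x≈388. Lowering onto it and gripping.

Emit:
carry_out(
  deltas="-1 0 30 0 0 0 0; -1 0 60 0 0 0 0; -1 0 79 0 0 0 0; -1 0 79 0 0 0 0; -1 0 79 0 0 0 0; -1 0 79 0 0 0 0.6; -1 0 79 0 0 0 1; -1 0 79 0 0 0 1; -1 0 79 0 0 0 1; -1 0 79 0 0 0 1; -1 0 79 0 0 0 1; -1 0 79 0 0 0 1",
)

```text
time_s: 14.5
eef_pos: [0.5036, -0.0113, 0.1465]
eef_rot: [-0.0, 0.764, 0.645, -0.0]
wrist_force: [-4.7, 1.1, 6.1]
opening: 0.136
grasp_force: 59.0
```

```bash
python3 - <<'E'
from m import *
o=sensors.get_obs();print({k:np.round(o[k],3) for k in('eef_pos','eef_rot','wrist_force','torque','opening','grasp_force')})
E
```

```text
{'eef_pos': array([ 0.504, -0.011,  0.147]), 'eef_rot': array([-0.   ,  0.764,  0.645, -0.   ]), 'wrist_force': array([-4.668,  1.143,  6.094]), 'torque': array([ 0.051,  0.588, -0.001]), 'opening': np.float64(0.136), 'grasp_force': np.float64(59.017)}
```

Emit:
carry_out(
  deltas="0 0 0 0 0 -0.07 1; 0 0 0 0 0 -0.14 1; 0 0 0 0 0 -0.21 1; 0 0 0 0 0 -0.28 1; 0 0 0 0 0 -0.35 1; 0 0 0 0 0 -0.42 1; 0 0 0 0 0 -0.49 1; 0 0 0 0 0 -0.56 1; 0 0 0 0 0 -0.63 1; 0 0 0 0 0 -0.675 1; 0 0 0 0 0 -0.675 1; 0 0 0 0 0 -0.675 1",
)

```text
time_s: 16.0
eef_pos: [0.504, -0.0112, 0.1465]
eef_rot: [0.0, 0.508, 0.862, 0.0]
wrist_force: [-2.4, 1.3, 4.6]
opening: 0.131
grasp_force: 58.9
```

```bash
python3 - <<'E'
from m import *
a=snap('scene','s7.png');o=sensors.get_obs();print({k:np.round(o[k],3) for k in('eef_pos','eef_rot','wrist_force','torque','opening','grasp_force')})
q=o['eef_rot'];print('tool x ang',np.degrees(2*np.arctan2(q[2],q[1])))
cv2.imwrite('pics/n7.png',cv2.resize(a[180:300,210:410],(800,480),interpolation=cv2.INTER_CUBIC))
go(503.4,-10.8,146.5,119.1)
E
```

```text
{'eef_pos': array([ 0.504, -0.011,  0.147]), 'eef_rot': array([0.   , 0.508, 0.862, 0.   ]), 'wrist_force': array([-2.511,  1.218,  5.514]), 'torque': array([ 0.184,  0.358, -0.04 ]), 'opening': np.float64(0.133), 'grasp_force': np.float64(58.859)}
tool x ang 118.99256735108436
delta [ 0.7 -0.4  0.1] [ 0.0002 -0.0001 -0.0019] t 16.05 F [-2.5  1.2  5.5]
```

View pics/n7.png

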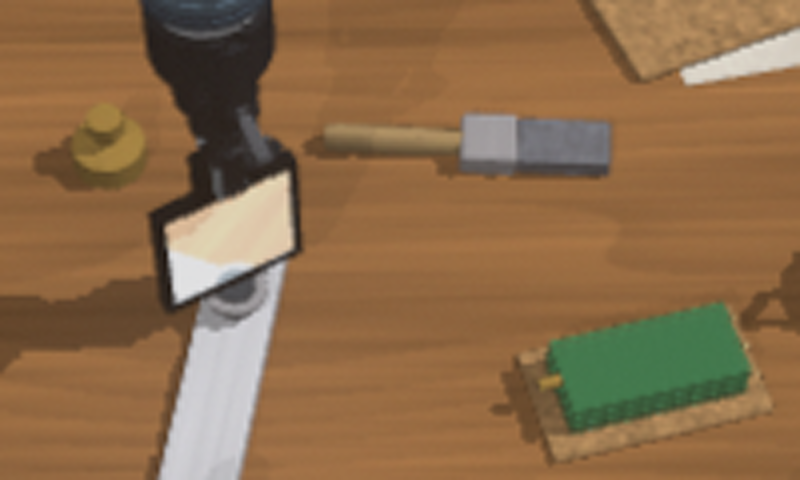

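The mirror has turned towards the pile, and the plate with its stud at crop (545,382) is undisturbed. The tool angle is 119.0° against a target of 119.1°, so I'm handing in.

```bash
python3 -c "
from bench import ctrl
print(ctrl.hand_in())"
```

```text
the job is handed in; nothing more can be done
None
```

Handed in at about 16 s: the studded plate lies flush on the pile with its stud towards the mirror, and the gripper still holds the mirror at my computed angle (tool within about 0.1° of it; the rail camera's own view can't be checked); I viewed 11 pictures, one over your limit of 10.

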